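Unlock the parcel scale and weigh a carton

TASK

On the packing bench, first draw the parcel scale's transport lock (the tall upright grip whose steel tongue reaches over the platform) back from the platform all the way to its end stop, and leave the low round selector beside it where it is. Then set the small carton down upright on the middle of the scale's platform, without dropping it, and let go.

Things in the scene. Friction and masses are not known exactly. Their poses are not given: they have to be found in the camera images.
- lock (a joint): Travel of the transport lock in m: 0 = locked (tongue over the platform), 0.060 = fully open against the end stop. It grows as the grip moves straight away from the platform, towards the front edge of the scale (the -x direction of lock_grip). Stays where it is left; moving it takes about 2 N.
- lock_grip (a point): Top centre of the lock's grip: upright black bar, 26 mm long (x, sliding direction), 16 wide (y), 42 tall; top 102 mm above the bench, on a 36 mm wide track on the scale's front deck. From its foot a flat steel tongue, upper face 32 mm below the grip top, runs 85 mm in +x over the platform. 60 mm free on either side (y). The selector is 170 mm to its left or right (varies).
- range_grip (a point): Centre of the top face of the other slide, the range selector: a low round black plastic button, 26 mm diameter and 18 mm tall, on an identical track parallel to the lock's. No tongue. Its top is about 78 mm above the bench. Not to be moved; it slides easily along x.
- pan (a point): Centre of the upper face of the scale's platform, a rigid stainless plate 200 mm (x) by 280 mm (y), 60 mm above the bench. x points away from the front deck, z up. The locked tongue covers its front edge by up to 45 mm.
- carton: The small closed cardboard carton, 100 mm (its x) by 55 mm (its y) by 65 mm tall, about 0.25 kg, standing on the bench to the left or right of the scale. Origin: centre of its underside; z up. A roll of tape, a bigger carton (180 x 130 x 110 mm) and a stapler also lie about.
Things that resemble listed ones, but are neither listed nor needed, are in the scene too. Leave any purple look-alike of the carton alone.

How it is judged:
By the outcome, as a careful person would: the job done as asked, in the order asked, and still so for the second after the job is handed in, with the robot touching nothing.
It also fails if it takes over 54 s, if anything falls off the work surface, if the arm or the gripper's body presses on something with over 40 N, if the wrist force passes 120 N, or if a joint passes its speed limit or range.

ROBOT

A 6-joint arm with a two-finger parallel gripper is mounted at the origin on the work surface. World frame = base frame: x ahead of the robot, y to its left, z up, the work surface at z = 0. Lengths are in m, angles in rad, forces in N, time in s.
With the tool pointing down it reaches from about 0.275 to 0.85 m from the base axis. Payload 5.2 kg.
Tool frame: the origin (TCP) lies between the finger pads; the fingertips stand 19 mm ahead of it and the grasp point (between the pads) is the TCP; y points along the fingers, x is the direction in which the jaws open and shut, and the axes are right-handed (so a half turn about y gives the same grasp; the last joint's range is limited). The gripper opens to 85 mm and grips with 20 to 120 N. Pads are 22 mm wide; open, the fingers measure 114 mm over their backs; the gripper's body (76 mm by 85 mm) begins 54 mm behind the grasp point. The pads swing forward as they close: fully open they stand 13 mm farther back than shut.
Start: joints at [0.915, 0.259, 1.535, -0, 1.348, -0.203], TCP at [0.241, 0.495, 0.25] pointing down, gripper open.
Joint ranges: [-3.14, 3.14], [-0.91, 2.08], [0.19, 2.58], [-1.22, 4.36], [0.22, 2.71], [-3.12, 3.12]. Speed limits (rad/s): [2.57, 2.57, 3.14, 3.14, 3.14, 3.14].

INTERFACE

Orientations are given as a unit quaternion [x, y, z, w].
In Python, from station import get_obs, capture, camera_model, finish_job gives the robot as it stands.
- The arm moves only by the shell command python3 -m inch 'ROWS'. ROWS is text: rows parted by semicolons, each of 7 numbers parted by spaces: the turn, a rotation vector about the world's x, y, z in degrees, then the shift along the world's x, y, z in mm, then the closure, from -1 (fully open) to 1 (shut). In form: ax ay az tx ty tz hand; .... A call has 1 to 5 rows; each row is the pose to reach, as a shift and turn from the pose commanded when the call began; what a row does not reach only later rows make up. A row lasts 1/12 s, in which the tool goes at most 41.7 mm and 7.16 degrees, less where a joint would pass 70% of its speed; a pose out of reach is approached as far as the arm can. A call with a gripper value outside its range is refused whole. The fingers move at their own pace and stop on an object; the grip force is fixed at half the most. Time passes only in rows, so rows that repeat a pose let the fingers close. It gives the time, the measured TCP pose, the force and the opening at its end, in the units of the state.
- get_obs(): the state, without advancing time (a new reading comes with each control period).
- capture(name): name is "scene" or "top" or "wrist"; returns the picture (480x640x3 uint8, red, green, blue); there is no depth.
- camera_model(name): a dict with "fx", "fy", "cx", "cy" (pixels), "xyz" and "orientation" of the camera in the world; the wrist camera has in their place "mount" (4x4, takes a point from camera to tool coordinates, whose origin is the TCP and whose axes are the tool frame's). Camera axes: x right, y down, z forward; pixel columns grow to the right and rows downward; lengths in m; the calibration is good to about 2 mm. A picture is of the moment at which its call begins: read the wrist's pose just before it. camera_model takes no time and is no camera call.
- finish_job(): hands the job in, once; it reports no verdict.
The state is a dict: "time": time; "q": joint angles; "qd": joint speeds; "joint_torque": joint torques, N m; "tcp_pos": TCP position; "orientation": TCP orientation; "force": force on the tool from outside, world axes, zero at the start; "moment": the same for the moment, N m; "opening": finger opening in m.
Only numpy, scipy, OpenCV 4.12 (cv2) and the standard library are available. Lean on these libraries where they do the work, as an engineer would, in place of code of your own. Each camera call takes 0.05 s, during which the arm holds its last target. There are 200 camera calls.

## Working session

There is one attempt and no reset: what is moved stays moved. The work goes in short steps, Python scripts to look and compute and a shell command to move; the robot and the scene stay as the last step left them, time stands still between calls to the robot, and variables do not carry over. Pictures are saved under pics/ and viewed, about 8 in all and at most 12, crops included, and the job is handed in when it is done.

```bash
mkdir -p pics; cat > h.py <<'E'
import numpy as np, cv2
from scipy.spatial.transform import Rotation as R
from station import get_obs, capture, camera_model
def cam(n,o=None):
    m=camera_model(n); K=np.array([[m['fx'],0,m['cx']],[0,m['fy'],m['cy']],[0,0,1.]])
    if 'mount' in m:
        o=o or get_obs(); T=np.eye(4);T[:3,:3]=R.from_quat(o['orientation']).as_matrix();T[:3,3]=o['tcp_pos'];T=T@np.array(m['mount'])
        return K,T[:3,:3],T[:3,3]
    return K,R.from_quat(m['orientation']).as_matrix(),np.array(m['xyz'])
def ray(c,u,v,z):
    K,r,t=c; d=r@np.linalg.inv(K)@[u,v,1]; return t+d*(z-t[2])/d[2]
def proj(c,p):
    K,r,t=c; q=K@(r.T@(np.array(p)-t)); return q[:2]/q[2]
def snap(n,f):
    o=get_obs(); im=capture(n)[:,:,::-1].copy(); cv2.imwrite('pics/'+f,im); return im,cam(n,o)
E
python3 - <<'E'
from h import *
for n in ('top','scene'):
    im,c=snap(n,n+'0.png'); print(n,c)
print(get_obs())
E
```

```text
top (array([[561.9114501 ,   0.        , 332.20344551],
       [  0.        , 561.9114501 , 241.70906514],
       [  0.        ,   0.        ,   1.        ]]), array([[-1.79997624e-03, -9.85114441e-01,  1.71890365e-01],
       [-9.99891456e-01, -7.40587969e-04, -1.47148723e-02],
       [ 1.46231331e-02, -1.71898194e-01, -9.85006180e-01]]), array([ 0.29823771, -0.04043777,  1.12271099]))
scene (array([[602.2615867 ,   0.        , 324.82779028],
       [  0.        , 602.2615867 , 242.91837778],
       [  0.        ,   0.        ,   1.        ]]), array([[-0.52205507,  0.66037334, -0.53978287],
       [ 0.85287821,  0.39857454, -0.3372493 ],
       [-0.00756674, -0.63643176, -0.7712959 ]]), array([1.05265488, 0.31200907, 0.86763348]))
{'time': 0.1, 'q': array([ 9.15222666e-01,  2.59289678e-01,  1.53598379e+00,  2.45702706e-05,
        1.34801596e+00, -2.02822731e-01]), 'qd': array([-0.0014492 , -0.00202439, -0.00270801, -0.00011187, -0.00175992,
        0.00043597]), 'joint_torque': array([ 3.21841202e-03, -4.46968818e+01, -2.91250885e+01, -4.82468240e-04,
        6.17261379e-03,  2.98302507e-05]), 'tcp_pos': array([0.24029496, 0.4942298 , 0.24954321]), 'orientation': array([ 0.59966869,  0.37445272, -0.37558311, -0.59926618]), 'force': array([ 0.51320103, -0.42091292,  0.26119113]), 'moment': array([-0.04961674,  0.04562126,  0.00622748]), 'opening': 0.08555364387623107}
```

View pics/top0.png

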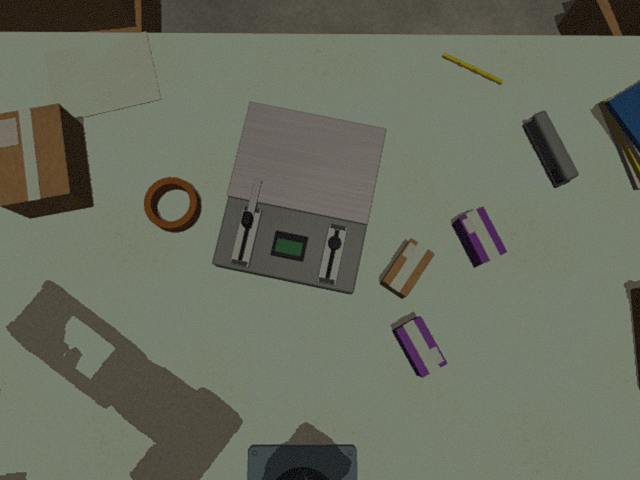

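View pics/scene0.png

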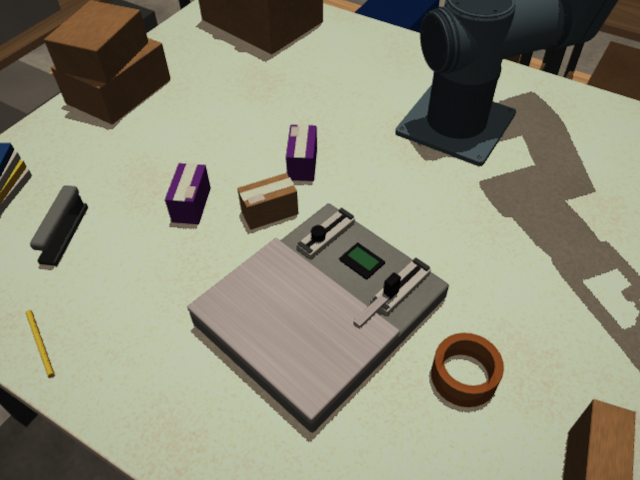

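The top view shows the lock grip at about (247,217), its tongue up to (258,180), the selector at (335,242), the platform spanning (249,102) to (368,222), and the brown carton at (407,268) right of the scale. I'll enlarge both views to pick corners.

```bash
python3 - <<'E'
from h import *
a=cv2.imread('pics/top0.png');b=cv2.imread('pics/scene0.png')
A=cv2.resize(a[90:310,205:445],None,fx=3.2,fy=2.7,interpolation=cv2.INTER_CUBIC)
cv2.imwrite('pics/c1.png',cv2.convertScaleAbs(A,alpha=1.5,beta=20))
c=cam('top')
for n,p,z in [('plate',(249,102),.06),('plate',(386,129),.06),('plate',(368,222),.06),('plate',(229,197),.06),('grip',(247,214),.102),('sel',(335,241),.078)]:
    print(n,ray(c,*p,z).round(4))
def m(im,r,z,c,f):
    x0,y0,x1,y1=r; k=(im[y0:y1,x0:x1].max(2)<45).astype('uint8')
    n,l,s,ce=cv2.connectedComponentsWithStats(k); 
    for i in range(1,n):
        if s[i,4]>40: print(f,s[i]+[x0,y0,0,0,0],ce[i]+[x0,y0])
m(a,(215,190,365,290),0,0,'top'); m(b,(290,200,440,310),0,0,'scene')
E
```

```text
plate [0.7676 0.1098 0.06  ]
plate [ 0.7117 -0.1639  0.06  ]
plate [ 0.5224 -0.1256  0.06  ]
plate [0.5717 0.1439 0.06  ]
grip [0.5284 0.1024 0.102 ]
sel [ 0.4819 -0.0613  0.078 ]
top [239 211  14  49 265] [245.33584906 229.51320755]
top [271 231  37  30 449] [289.02672606 244.9376392 ]
top [325 230  16  53 263] [332.41064639 250.72623574]
top [228 268  68  15  71] [260.94366197 274.47887324]
scene [290 200   8  16 106] [293.06603774 207.19811321]
scene [306 210  47  37 331] [323.80362538 229.9939577 ]
scene [340 243  45  36 502] [361.03784861 262.52788845]
scene [384 260  45  40 446] [398.08744395 281.56278027]
scene [426 296  14  14  77] [433.81818182 303.81818182]
```

View pics/c1.png

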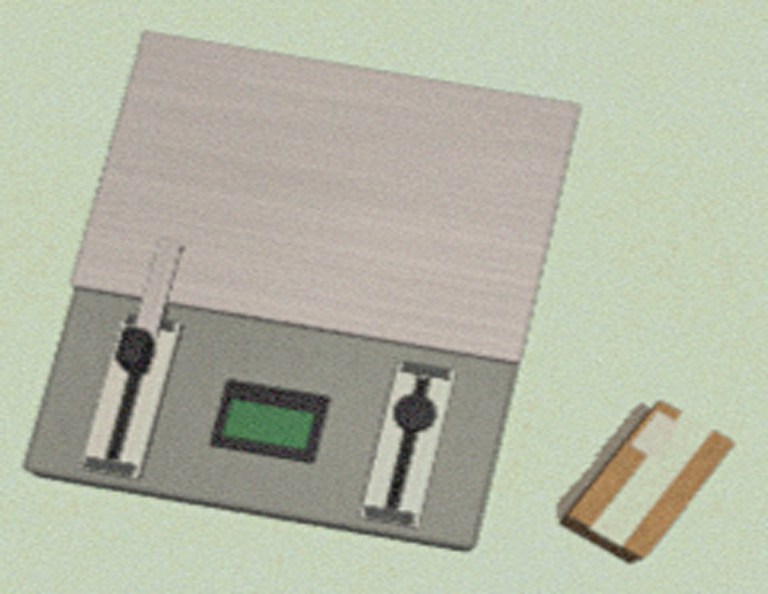

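```bash
python3 - <<'E'
from h import *
c=cam('top'); f=lambda x,y,z: ray(c,205+x/3.2,90+y/2.7,z)
P=np.array([f(*p,.06) for p in [(143,31),(580,104),(519,361),(73,287)]])
T=np.array([f(*p,.065) for p in [(660,402),(733,437),(637,553),(567,512)]])
for n,Q in(('plate',P),('carton',T)):
    print(n,Q.mean(0).round(4))
    for i in range(4):
        d=Q[(i+1)%4]-Q[i]; print(np.linalg.norm(d).round(4),np.degrees(np.arctan2(d[1],d[0])).round(1))
print('grip',f(133,345,.102),'sel',f(414,410,.078))
for a,b in [((160,330),(112,470)),((428,370),(391,515))]:
    d=f(*a,.06)-f(*b,.06);print('track',np.degrees(np.arctan2(d[1],d[0])),f(*a,.06),f(*b,.06))
s=cam('scene')
for u,v in[(392,278),(319,229)]:
    print('scene',ray(s,u,v,.102),ray(s,u,v,.078))
o=get_obs();r=R.from_quat(o['orientation']).as_matrix();print(r.round(3)); print(camera_model('wrist')['mount'])
E
```

```text
plate [ 0.6434 -0.0084  0.06  ]
0.2786 -101.6
0.1979 168.2
0.2756 78.7
0.1992 -10.9
carton [ 0.4358 -0.2002  0.065 ]
0.0498 -120.3
0.1012 144.1
0.0499 54.9
0.0969 -36.1
grip [0.52127204 0.10300573 0.102     ] sel [ 0.48027647 -0.06014341  0.078     ]
track -14.571118645633979 [0.5414591  0.09289449 0.06      ] [0.44037095 0.11917158 0.06      ]
track -12.130661615950899 [ 0.51242995 -0.0689959   0.06      ] [ 0.40852737 -0.04666295  0.06      ]
scene [0.52324511 0.10488979 0.102     ] [0.50664991 0.09839731 0.078     ]
scene [ 0.49603284 -0.04697989  0.102     ] [ 0.47858464 -0.05823297  0.078     ]
[[ 0.437 -0.001 -0.899]
 [ 0.899 -0.001  0.437]
 [-0.002 -1.     0.   ]]
[[ 9.99999783e-01  2.93586879e-04 -5.89051071e-04 -1.51152881e-03]
 [ 6.48633450e-04 -2.87890103e-01  9.57663233e-01 -1.23351286e-01]
 [ 1.11575386e-04 -9.57663408e-01 -2.87890231e-01  7.37739022e-02]
 [ 0.00000000e+00  0.00000000e+00  0.00000000e+00  1.00000000e+00]]
```

```bash
python3 -m inch '0 0 5 100 -140 -10 -1;0 0 10 100 -140 -10 -1;0 0 14.4 100 -140 -10 -1;0 0 14.4 100 -140 -10 -1;0 0 14.4 100 -140 -10 -1'; python3 -m inch '0 0 0 100 -140 -20 -1;0 0 0 100 -140 -20 -1;0 0 0 100 -140 -20 -1;0 0 0 100 -140 -20 -1;0 0 0 100 -140 -20 -1';python3 -m inch '0 0 0 81 -111 -20 -1;0 0 0 81 -111 -20 -1;0 0 0 81 -111 -20 -1;0 0 0 81 -111 -20 -1;0 0 0 81 -111 -20 -1'
python3 - <<'E'
from h import *
im,c=snap('wrist','w1.png')
o=get_obs();r=R.from_quat(o['orientation']).as_matrix();print(o['tcp_pos'],r.round(3))
print(proj(c,[.522,.104,.102]))
E
```

```text
time: 0.52
tcp_pos: [0.3434, 0.35, 0.2395]
orientation: [0.55, 0.445, -0.447, -0.548]
force: [0.1, 0.3, -0.2]
opening: 0.0854
time: 0.93
tcp_pos: [0.4435, 0.21, 0.2194]
orientation: [0.55, 0.445, -0.446, -0.548]
force: [1.1, 1.5, 0.0]
opening: 0.0853
time: 1.35
tcp_pos: [0.5231, 0.1011, 0.1992]
orientation: [-0.549, -0.446, 0.446, 0.549]
force: [-0.8, 1.0, 0.3]
opening: 0.0859
[0.52180496 0.10283654 0.19947427] [[ 0.203 -0.002 -0.979]
 [ 0.979  0.     0.203]
 [-0.    -1.     0.002]]
[324.83262014 255.84923899]
```

View pics/w1.png

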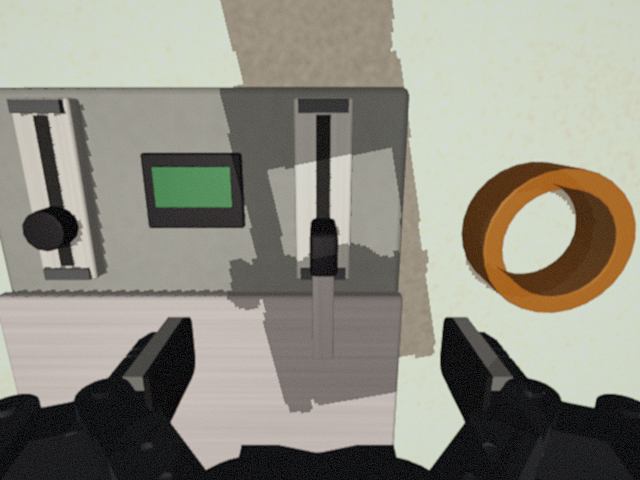

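The grip's top shows at about (323,258), against a prediction of (325,256), and the scale's edges run straight up and down, so the jaw is aligned. I'll descend and grip.

```bash
python3 -m inch '0 0 0 1 1 -40 -1;0 0 0 1 1 -75 -1;0 0 0 1 1 -95 -1;0 0 0 1 1 -106 -1;0 0 0 1 1 -106 -1'; python3 -m inch '0 0 0 0 0 0 1;0 0 0 0 0 0 1;0 0 0 0 0 0 1;0 0 0 0 0 0 1;0 0 0 0 0 0 1'; python3 -m inch '0 0 0 0 0 0 1;0 0 0 0 0 0 1;0 0 0 0 0 0 1;0 0 0 0 0 0 1;0 0 0 0 0 0 1'
```

```text
time: 1.82
tcp_pos: [0.5193, 0.1065, 0.0917]
orientation: [-0.546, -0.446, 0.449, 0.549]
force: [-0.6, -0.2, -0.8]
opening: 0.0853
time: 2.23
tcp_pos: [0.5231, 0.1048, 0.0953]
orientation: [0.548, 0.448, -0.447, -0.547]
force: [-0.5, -0.5, 0.6]
opening: 0.0257
time: 2.65
tcp_pos: [0.5231, 0.1045, 0.0952]
orientation: [0.548, 0.447, -0.447, -0.548]
force: [-0.9, 0.4, 5.5]
opening: 0.0148
```

```bash
python3 -m inch '0 0 0 -10 2 0 1;0 0 0 -20 4 0 1;0 0 0 -30 6 0 1;0 0 0 -40 8 0 1;0 0 0 -50 10 0 1'; python3 -m inch '0 0 0 -4 1 0 1;0 0 0 -8 2 0 1;0 0 0 -10 2 0 1;0 0 0 -12 2.4 0 1;0 0 0 -12 2.4 0 1'; python3 - <<'E'
from h import *
im,c=snap('wrist','w2.png');print(get_obs()['tcp_pos'],get_obs()['force'])
E
```

```text
time: 3.07
tcp_pos: [0.4729, 0.1149, 0.0952]
orientation: [0.548, 0.448, -0.446, -0.547]
force: [3.2, 0.9, 5.9]
opening: 0.0149
time: 3.48
tcp_pos: [0.466, 0.1163, 0.0953]
orientation: [0.551, 0.45, -0.444, -0.545]
force: [18.6, -2.5, -11.8]
opening: 0.0152
[0.46604764 0.11632709 0.09531282] [18.77609636 -2.07694213 -9.80856829]
```

View pics/w2.png

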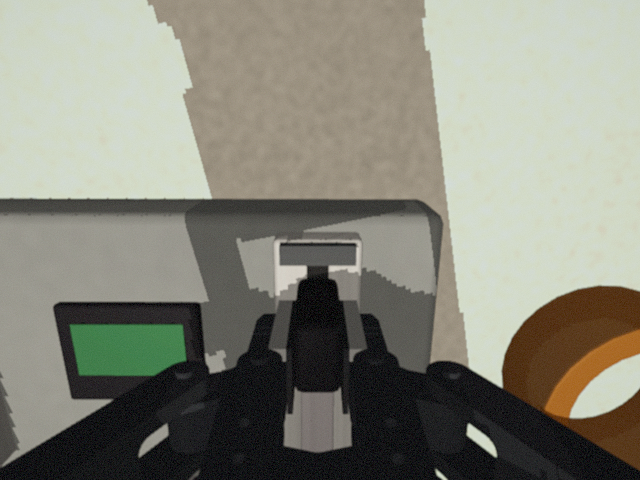

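```bash
python3 -m inch '0 0 0 -2 0.4 0 1;0 0 0 -4 0.8 0 1;0 0 0 -5 1 0 1;0 0 0 -5 1 0 1'; python3 -m inch '0 0 0 9 -1.8 0 1;0 0 0 9 -1.8 0 -0.5;0 0 0 9 -1.8 0 -1;0 0 0 9 -1.8 0 -1;0 0 0 9 -1.8 0 -1'
```

```text
time: 3.87
tcp_pos: [0.4657, 0.1164, 0.0954]
orientation: [0.553, 0.452, -0.441, -0.543]
force: [33.1, -5.8, -26.1]
opening: 0.0148
time: 4.28
tcp_pos: [0.4629, 0.1164, 0.0938]
orientation: [-0.547, -0.447, 0.448, 0.548]
force: [0.4, -0.5, 0.4]
opening: 0.0631
```

```bash
python3 -m inch '0 0 0 0 0 0 -1;0 0 0 0 0 0 -1;0 0 0 0 0 35 -1;0 0 0 0 0 70 -1;0 0 0 0 0 107 -1'; python3 - <<'E'
from h import *
im,c=snap('wrist','w3.png');o=get_obs();print(o['tcp_pos'],o['opening'])
cv2.imwrite('pics/w3c.png',im)
for d in(56,58,60):
    p=np.array([.5225,.1040,.102])+d/1000*np.array([-.98,.199,0]);print(d,proj(c,p))
E
```

```text
time: 4.7
tcp_pos: [0.4634, 0.1162, 0.2017]
orientation: [-0.547, -0.446, 0.448, 0.548]
force: [1.2, 0.2, -0.1]
opening: 0.0857
[0.46772171 0.11644297 0.20969582] 0.08574553684155917
56 [319.60356965 264.97960317]
58 [319.60600016 261.61518832]
60 [319.60844245 258.23447047]
```

View pics/w3.png

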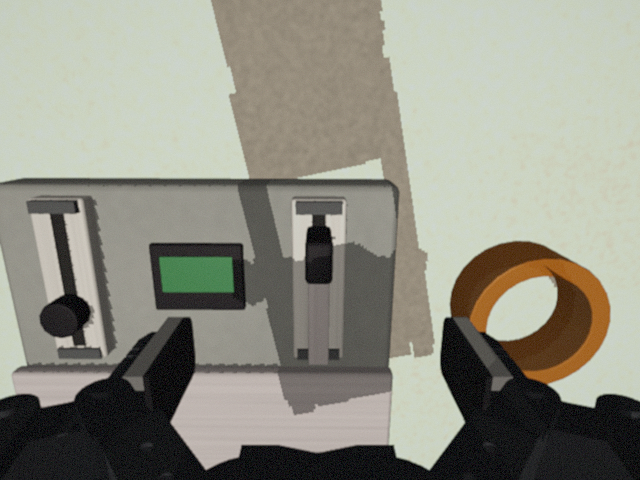

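The grip is now at about (319,257) and the selector still looks to be where it was. The pose was still moving during that picture, so I'll settle and compare numerically.

```bash
python3 -m inch '0 0 0 0 0 0 -1;0 0 0 0 0 0 -1;0 0 0 0 0 0 -1'; python3 - <<'E'
from h import *
im,c=snap('wrist','w4.png');o=get_obs();print(o['tcp_pos'],o['opening'])
def low(im,u,v0,v1): # rows of dark run
    g=im[v0:v1,u-3:u+4].max(2).mean(1); return [(v0+i,int(x)) for i,x in enumerate(g)]
a=cv2.imread('pics/w1.png')
print(low(a,323,212,224)); print(low(a,323,268,282)); print(low(im,319,215,235)); print(low(im,319,272,292))
t=capture('top')[:,:,::-1].copy(); cv2.imwrite('pics/top1.png',t)
E
```

```text
time: 5.0
tcp_pos: [0.4636, 0.1162, 0.2002]
orientation: [-0.547, -0.447, 0.448, 0.548]
force: [0.3, -0.1, -0.8]
opening: 0.0854
[0.46343413 0.11619843 0.19985902] 0.08542405700025464
[(212, 44), (213, 45), (214, 44), (215, 45), (216, 47), (217, 39), (218, 30), (219, 21), (220, 20), (221, 17), (222, 16), (223, 14)]
[(268, 28), (269, 27), (270, 28), (271, 26), (272, 28), (273, 27), (274, 19), (275, 41), (276, 86), (277, 119), (278, 129), (279, 129), (280, 130), (281, 128)]
[(215, 56), (216, 40), (217, 40), (218, 42), (219, 43), (220, 43), (221, 41), (222, 43), (223, 40), (224, 43), (225, 37), (226, 25), (227, 19), (228, 12), (229, 20), (230, 19), (231, 21), (232, 11), (233, 20), (234, 19)]
[(272, 28), (273, 27), (274, 27), (275, 23), (276, 23), (277, 29), (278, 26), (279, 26), (280, 23), (281, 18), (282, 21), (283, 39), (284, 84), (285, 114), (286, 124), (287, 125), (288, 123), (289, 122), (290, 123), (291, 122)]
```

```bash
python3 - <<'E'
from h import *
c=cam('wrist'); e=np.array([.98,-.199,0])
p=ray(c,319,283.5,.102); print('back edge now',p,'along',p@e)
# w1 from printed proj
T=np.eye(3); 
print('w1 edge along', (np.array([.522,.104,.102])@e)+ (275.5-255.85)/1.69/1000)
q=ray(c,319,225.5,.06);print('foot now',q)
for s,(u,v) in dict(blk=(319,215),trkfront=(319,200),tong=(319,363),pl=(250,368)).items(): print(s,ray(c,u,v,.06)@e)
a,b=[cv2.imread('pics/top%d.png'%i) for i in(0,1)]
for im in(a,b):
    k=(im[190:290,215:365].max(2)<45).astype('uint8'); n,l,s,ce=cv2.connectedComponentsWithStats(k)
    print([(x.tolist()) for x in s[1:] if x[4]>40])
h=lambda im:cv2.resize(im[190:300,205:375],(530,400),interpolation=cv2.INTER_CUBIC)
cv2.imwrite('pics/c2.png',cv2.convertScaleAbs(h(b),alpha=1.6,beta=20))
w=cv2.imread('pics/w4.png');A=cv2.resize(w[180:390,240:400],None,fx=2.8,fy=2.8,interpolation=cv2.INTER_CUBIC)
cv2.imwrite('pics/c3.png',cv2.convertScaleAbs(A,alpha=2,beta=20))
E
```

```text
back edge now [0.47782719 0.11268504 0.102     ] along 0.445846325925808
w1 edge along 0.5024912189349112
foot now [0.45494256 0.1174447  0.06      ]
blk 0.41554619061412507
trkfront 0.40582490043258823
tong 0.5235345444454832
pl 0.5276073565478736
[[24, 21, 14, 49, 265], [56, 41, 37, 30, 449], [110, 40, 16, 53, 263], [13, 78, 68, 15, 71]]
[[0, 0, 93, 100, 2756], [111, 40, 15, 48, 233]]
```

View pics/c3.png

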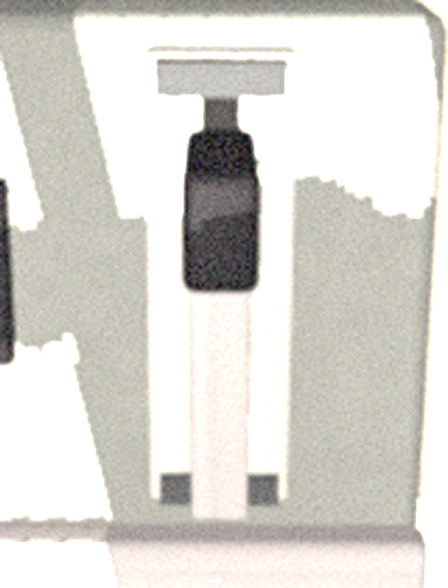

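The grip looks about 7 mm off the end block, which fits a symmetric 60 mm travel, and I felt a hard stop at 33 N. The absolute measurement is only good to about 3 mm, so I'll nudge with closed fingers from behind to confirm the stop.

```bash
python3 -m inch '0 0 0 30 -6 0 1;0 0 0 59 -12 0 1;0 0 0 59 -12 0 1;0 0 0 59 -12 0 1;0 0 0 59 -12 0 1'; python3 -m inch '0 0 0 0 0 0 1;0 0 0 0 0 -40 1;0 0 0 0 0 -75 1;0 0 0 0 0 -103 1;0 0 0 0 0 -103 1';python3 -m inch '0 0 0 0 0 0 1;0 0 0 -8 1.6 0 1;0 0 0 -16 3.2 0 1;0 0 0 -20 4 0 1;0 0 0 -24 5 0 1'
```

```text
time: 5.52
tcp_pos: [0.5225, 0.1042, 0.1998]
orientation: [-0.547, -0.446, 0.448, 0.549]
force: [-0.4, -0.1, -0.3]
opening: 0.0258
time: 5.93
tcp_pos: [0.5184, 0.1045, 0.0932]
orientation: [-0.545, -0.444, 0.45, 0.55]
force: [-1.0, 0.6, 0.5]
opening: 0.0003
time: 6.35
tcp_pos: [0.4995, 0.1095, 0.0998]
orientation: [0.548, 0.448, -0.447, -0.547]
force: [0.3, -0.2, -0.3]
opening: 0.0002
```

```bash
python3 -m inch '0 0 0 -3 0.6 0 1;0 0 0 -6 1.2 0 1;0 0 0 -8 1.6 0 1;0 0 0 -10 2 0 1;0 0 0 -10 2 0 1';python3 -m inch '0 0 0 -1 0.2 0 1;0 0 0 -2 0.4 0 1;0 0 0 -3 0.6 0 1;0 0 0 -3 0.6 0 1'
```

```text
time: 6.77
tcp_pos: [0.4904, 0.1111, 0.0988]
orientation: [0.548, 0.448, -0.447, -0.547]
force: [1.4, -0.1, 2.6]
opening: -0.0001
time: 7.1
tcp_pos: [0.4901, 0.1112, 0.0989]
orientation: [0.55, 0.449, -0.445, -0.546]
force: [9.8, -2.5, -5.5]
opening: 0.0001
```

The stop is confirmed: a further 3 mm commanded moved it 0.3 mm at 10 N. On to the carton.

```bash
python3 -m inch '0 0 0 6 -1 0 1;0 0 0 6 -1 40 1;0 0 0 6 -1 80 1;0 0 0 6 -1 102 1;0 0 0 6 -1 102 -1'; python3 -m inch '0 0 -6 -10 -40 0 -1;0 0 -12 -20 -80 0 -1;0 0 -18 -30 -120 0 -1;0 0 -24.5 -40 -160 0 -1;0 0 -24.5 -40 -200 0 -1';python3 -m inch '0 0 0 -6 -40 0 -1;0 0 0 -12 -80 0 -1;0 0 0 -15 -110 0 -1;0 0 0 -15 -110 0 -1;0 0 0 -15 -110 0 -1'
python3 - <<'E'
from h import *
im,c=snap('wrist','w5.png');o=get_obs();print(o['tcp_pos']);np.save('o5.npy',np.r_[o['tcp_pos'],o['orientation']])
print(proj(c,[.436,-.200,.065]))
E
```

```text
time: 7.52
tcp_pos: [0.4952, 0.1109, 0.2053]
orientation: [0.549, 0.449, -0.445, -0.546]
force: [1.4, 0.2, 0.1]
opening: 0.0111
time: 7.93
tcp_pos: [0.4497, -0.0897, 0.1993]
orientation: [-0.63, -0.318, 0.32, 0.632]
force: [1.5, 0.3, -0.4]
opening: 0.0723
time: 8.35
tcp_pos: [0.4366, -0.2002, 0.1992]
orientation: [-0.63, -0.319, 0.32, 0.632]
force: [0.1, 0.4, -0.1]
opening: 0.0854
[ 0.43678905 -0.19886388  0.19926501]
[319.49042656 238.64455388]
```

View pics/w5.png

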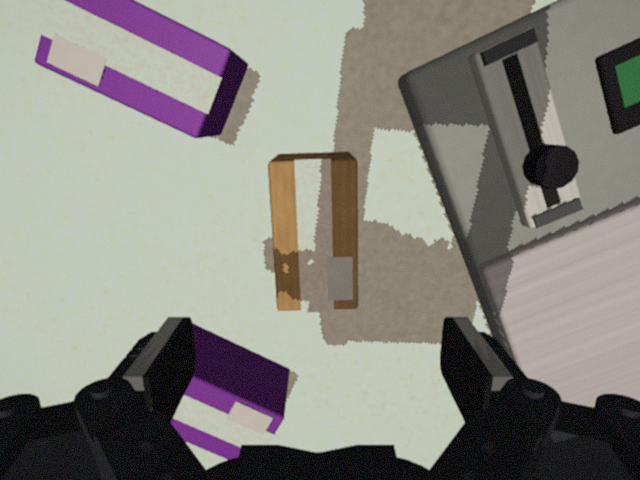

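```bash
python3 - <<'E'
from h import *
v=np.load('o5.npy'); c=cam('wrist',dict(tcp_pos=v[:3],orientation=v[3:]))
Q=np.array([ray(c,*p,.065) for p in [(269,160),(357,158),(358,308),(277,310)]])
print(Q.round(4),Q.mean(0))
for i in range(4):
    d=Q[(i+1)%4]-Q[i]; print(np.linalg.norm(d).round(4),np.degrees(np.arctan2(d[1],d[0])).round(1))
x=R.from_quat(v[3:]).as_matrix()[:,0];print('jaw',np.degrees(np.arctan2(x[1],x[0])),'tcp now',get_obs()['tcp_pos'])
E
```

```text
[[ 0.3782 -0.1942  0.065 ]
 [ 0.4086 -0.1506  0.065 ]
 [ 0.4905 -0.2062  0.065 ]
 [ 0.4596 -0.251   0.065 ]] [ 0.43423574 -0.20051195  0.065     ]
0.0532 55.1
0.099 -34.2
0.0544 -124.6
0.0992 145.1
jaw 53.84421063947884 tcp now [ 0.43678905 -0.19886388  0.19926501]
```

The carton's top corners are at (269,160), (357,158), (358,308) and (277,310). That puts its centre at (0.434,-0.2005) with yaw -35°. I'll go down and grasp.

```bash
python3 -m inch '0 0 1.2 -2 -1 -40 -1;0 0 1.2 -2 -1 -80 -1;0 0 1.2 -2 -1 -120 -1;0 0 1.2 -2 -1 -145 -1;0 0 1.2 -2 -1 -161 -1'; python3 -m inch '0 0 0 0 0 0 -1;0 0 0 0 0 0 0;0 0 0 0 0 0 1;0 0 0 0 0 0 1;0 0 0 0 0 0 1'; python3 -m inch '0 0 0 0 0 0 1;0 0 0 0 0 0 1;0 0 0 0 0 0 1'; python3 -m inch '0 0 0 0 0 5 1;0 0 0 0 0 15 1;0 0 0 0 0 30 1;0 0 0 0 0 30 1;0 0 0 0 0 30 1'
```

```text
time: 8.82
tcp_pos: [0.4336, -0.1966, 0.0361]
orientation: [-0.624, -0.327, 0.329, 0.629]
force: [0.3, -1.0, 0.8]
opening: 0.0853
time: 9.23
tcp_pos: [0.4367, -0.2006, 0.041]
orientation: [0.628, 0.328, -0.327, -0.626]
force: [-0.1, 0.3, 3.0]
opening: 0.0542
time: 9.48
tcp_pos: [0.4367, -0.2006, 0.0409]
orientation: [0.628, 0.328, -0.327, -0.626]
force: [0.4, 2.5, 6.8]
opening: 0.0542
time: 9.9
tcp_pos: [0.4362, -0.2007, 0.0703]
orientation: [0.628, 0.328, -0.327, -0.626]
force: [-0.8, 0.1, -2.4]
opening: 0.0545
```

```bash
python3 -m inch '0 0 0 0 0 20 1;0 0 0 0 0 45 1;0 0 0 0 0 70 1;0 0 0 0 0 95 1;0 0 0 0 0 115 1'; python3 -m inch '0 0 4 14 13 15 1;0 0 8 32 29 15 1;0 0 12 50 46 15 1;0 0 16 68 62 15 1;0 0 20 86 79 15 1';python3 -m inch '0 0 2 18 16 0 1;0 0 3.5 36 33 0 1;0 0 3.5 54 50 0 1;0 0 3.5 72 66 0 1;0 0 3.5 90 83 0 1';python3 -m inch '0 0 0 14 13 0 1;0 0 0 25 23 0 1;0 0 0 31 29 0 1;0 0 0 33 30 0 1;0 0 0 33 30 0 1';python3 -m inch '0 0 0 0 0 0 1;0 0 0 0 0 0 1;0 0 0 0 0 0 1'
python3 - <<'E'
from h import *
im,c=snap('wrist','w6.png');o=get_obs();print(o['tcp_pos'],o['force'],o['opening'],R.from_quat(o['orientation']).as_matrix().round(3))
snap('top','top2.png')
E
```

```text
time: 10.32
tcp_pos: [0.4354, -0.2001, 0.1853]
orientation: [-0.627, -0.327, 0.327, 0.627]
force: [0.2, -0.3, -3.0]
opening: 0.0545
time: 10.73
tcp_pos: [0.5218, -0.1204, 0.1985]
orientation: [-0.559, -0.432, 0.432, 0.56]
force: [-0.0, -0.9, -3.2]
opening: 0.0543
time: 11.15
tcp_pos: [0.6118, -0.0373, 0.1979]
orientation: [-0.546, -0.448, 0.449, 0.548]
force: [-0.5, -0.3, -2.9]
opening: 0.0544
time: 11.57
tcp_pos: [0.6443, -0.0081, 0.1983]
orientation: [-0.546, -0.448, 0.449, 0.547]
force: [0.9, 0.0, -2.9]
opening: 0.0548
time: 11.82
tcp_pos: [0.6441, -0.009, 0.1994]
orientation: [0.547, 0.448, -0.448, -0.547]
force: [-0.1, -0.8, -3.0]
opening: 0.0546
[ 0.64420604 -0.0089334   0.19954778] [-0.31407694  0.27537589 -2.71141343] 0.05458506551534683 [[ 0.198  0.    -0.98 ]
 [ 0.98  -0.     0.198]
 [-0.    -1.    -0.   ]]
```

View pics/w6.png

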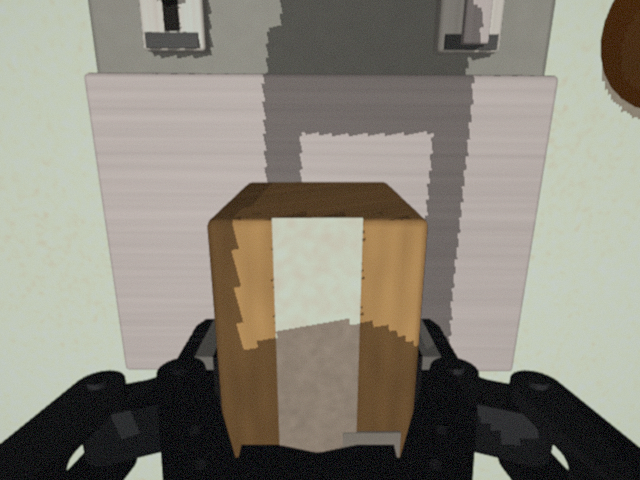

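The carton hangs level and square over the platform, whose corners are at (87,74), (557,76), (513,370) and (127,370). I'll check the centring from this view.

```bash
python3 - <<'E'
from h import *
c=cam('wrist')
Q=np.array([ray(c,*p,.06) for p in [(87,74),(557,76),(513,370),(127,370)]]);print(Q.round(4),Q.mean(0))
b=np.array([ray(c,*p,.1586) for p in[(250,183),(388,183)]]);t=np.array([ray(c,*p,.2236) for p in[(209,222),(427,222)]])
e=np.array([.98,-.198,0])
print(b,t,b.mean(0)+.05*e,t.mean(0)+.05*e,get_obs()['tcp_pos'])
E
```

```text
[[ 0.5203 -0.1223  0.06  ]
 [ 0.5755  0.1462  0.06  ]
 [ 0.7685  0.1081  0.06  ]
 [ 0.7139 -0.1639  0.06  ]] [ 0.64454221 -0.00798737  0.06      ]
[[ 0.58973736 -0.02615223  0.1586    ]
 [ 0.60039454  0.02680705  0.1586    ]] [[ 0.58970043 -0.02609195  0.2236    ]
 [ 0.60015213  0.025865    0.2236    ]] [ 0.64406595 -0.00957259  0.1586    ] [ 0.64392628 -0.01001348  0.2236    ] [ 0.64430976 -0.0088103   0.19957924]
```

```bash
python3 -m inch '0 0 0 0 1 -25 1;0 0 0 0 1 -50 1;0 0 0 0 1 -70 1;0 0 0 0 1 -82 1;0 0 0 0 1 -90 1';python3 -m inch '0 0 0 0 0 0 1;0 0 0 0 0 0 1;0 0 0 0 0 -2 1;0 0 0 0 0 -4 1;0 0 0 0 0 -4 1';python3 -m inch '0 0 0 0 0 -1 1;0 0 0 0 0 -1 1;0 0 0 0 0 -2 1;0 0 0 0 0 -2 1;0 0 0 0 0 -2 1'
```

```text
time: 12.33
tcp_pos: [0.6437, -0.0073, 0.1077]
orientation: [-0.546, -0.447, 0.449, 0.548]
force: [0.6, -0.2, -3.4]
opening: 0.0544
time: 12.75
tcp_pos: [0.645, -0.0072, 0.106]
orientation: [0.547, 0.448, -0.448, -0.547]
force: [0.1, -0.7, -4.0]
opening: 0.0544
time: 13.17
tcp_pos: [0.6445, -0.0072, 0.1033]
orientation: [-0.547, -0.448, 0.448, 0.547]
force: [-0.2, -0.1, -3.4]
opening: 0.0542
```

```bash
python3 -m inch '0 0 0 0 0 -1 1;0 0 0 0 0 -1 1;0 0 0 0 0 -1 1;0 0 0 0 0 -1 1';python3 -m inch '0 0 0 0 0 -1 1;0 0 0 0 0 -1 1;0 0 0 0 0 -1 1;0 0 0 0 0 -1 1';python3 -m inch '0 0 0 0 0 -1 1;0 0 0 0 0 -1 1;0 0 0 0 0 -1 1;0 0 0 0 0 -1 1'
```

```text
time: 13.5
tcp_pos: [0.6446, -0.0072, 0.1023]
orientation: [-0.547, -0.448, 0.448, 0.547]
force: [-0.1, 0.5, -2.8]
opening: 0.054
time: 13.83
tcp_pos: [0.6446, -0.0072, 0.1013]
orientation: [-0.547, -0.448, 0.448, 0.547]
force: [0.2, 0.7, -2.4]
opening: 0.0542
time: 14.17
tcp_pos: [0.6447, -0.0072, 0.101]
orientation: [0.547, 0.448, -0.448, -0.547]
force: [-4.3, 0.9, 4.4]
opening: 0.054
```

Contact with the platform (Fz rose from -2.4 to +4.4 N). Release and retreat.

```bash
python3 -m inch '0 0 0 0 0 0.5 0;0 0 0 0 0 0.5 -1;0 0 0 0 0 0.5 -1;0 0 0 0 0 0.5 -1;0 0 0 0 0 0.5 -1';python3 -m inch '0 0 0 0 0 0 -1;0 0 0 0 0 0 -1;0 0 0 0 0 15 -1;0 0 0 0 0 35 -1;0 0 0 0 0 60 -1';python3 -m inch '0 0 0 0 0 35 -1;0 0 0 0 0 70 -1;0 0 0 -30 0 100 -1;0 0 0 -60 0 120 -1;0 0 0 -90 0 130 -1';python3 -m inch '0 0 0 -35 0 0 -1;0 0 0 -70 0 0 -1;0 0 0 -100 0 0 -1;0 0 0 -120 0 0 -1;0 0 0 -120 0 0 -1'
python3 - <<'E'
from h import *
a,c=snap('scene','s1.png');b,_=snap('top','t3.png')
cv2.imwrite('pics/both.png',np.hstack([cv2.resize(x[y:y+300,z:z+260],(400,462)) for x,y,z in((a,160,190),(b,60,190))]))
E
```

```text
time: 14.58
tcp_pos: [0.6448, -0.0072, 0.1007]
orientation: [0.547, 0.448, -0.448, -0.547]
force: [-1.7, -0.9, 0.0]
opening: 0.0854
time: 15.0
tcp_pos: [0.6435, -0.007, 0.1597]
orientation: [-0.546, -0.447, 0.449, 0.548]
force: [1.5, 1.3, 0.1]
opening: 0.0858
time: 15.42
tcp_pos: [0.5549, -0.0074, 0.2941]
orientation: [0.548, 0.449, -0.447, -0.545]
force: [0.1, -0.1, -0.2]
opening: 0.0853
time: 15.83
tcp_pos: [0.431, -0.0066, 0.2912]
orientation: [-0.547, -0.448, 0.448, 0.547]
force: [-0.7, 0.6, -0.5]
opening: 0.0853
```

View pics/both.png

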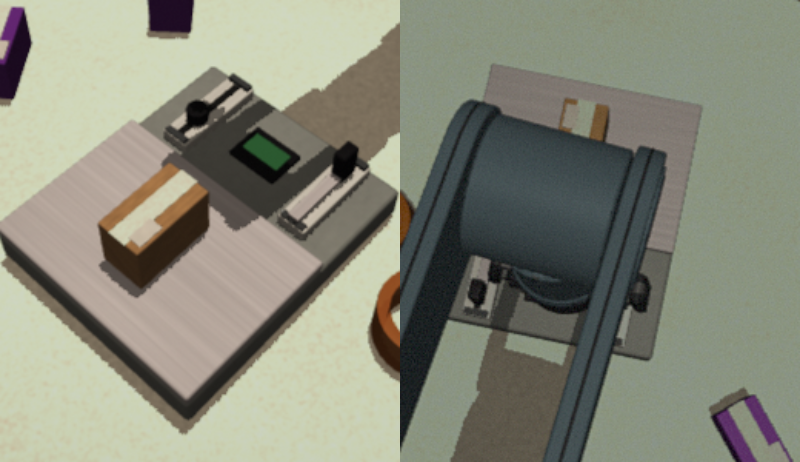

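The left (scene) view shows the carton upright in mid-platform, the lock drawn back with its tongue clear of the plate, and the selector in place. Handing in.

```bash
python3 -c "
from h import *
a,b=cv2.imread('pics/scene0.png'),cv2.imread('pics/s1.png')
for i in(a,b):
    k=(i[215:245,308:332].max(2)<35).astype('uint8');m=cv2.moments(k,True);print(m['m00'],m['m10']/m['m00'],m['m01']/m['m00'])
from station import finish_job
print(finish_job())"
```

```text
232.0 10.418103448275861 18.663793103448278
238.0 10.659663865546218 18.550420168067227
the job is handed in; nothing more can be done
None
```

The transport lock is fully open and the carton stands upright on the middle of the platform, released. The job was handed in at about 16 s, well under the 54 s limit.

- **Lock:** I gripped it and drew it back about 58 mm by tool travel, where it met a hard stop at 33 N. A second push with closed fingers also hit the stop: 3 mm commanded gave 0.3 mm of motion at about 10 N. A rough camera estimate gave 56.6 mm of travel, a few mm short of the nominal 60 mm. I put that down to that estimate's error of about 3 mm and relied on the felt stop.
- **Selector:** It did not move; its dark blob in the scene image shifted by less than 0.3 px.
- **Carton:** I lowered it until it touched the platform (about 7 N change in vertical force) and only then let go. Seen from the wrist before lowering, it was about 2 mm off the platform's centre, and I corrected 1 mm of that. The last scene picture shows it upright with the arm clear. The last top view was partly blocked by the arm, so I did not re-measure the centring after release.

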